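Lock the badge-die case

ROBOT

A 6-joint arm with a two-finger parallel gripper is mounted at the origin on the work surface. World frame = base frame: x ahead of the robot, y to its left, z up, the work surface at z = 0. Lengths are in mm, angles in rad, forces in N, time in s.
With the tool pointing down it reaches from about 275 to 750 mm from the base axis. Payload 10.2 kg.
Tool frame: the origin (TCP) lies between the finger pads; the fingertips stand 17 mm ahead of it and the grasp point (between the pads) lies 2 mm behind it (tips_ahead is the distance from the TCP to the fingertips, in mm); z points along the fingers, y is the line along which they close (so a half turn about z gives the same grasp; the last joint's range is limited). The gripper opens to 85 mm and grips with 20 to 120 N. Pads are 22 mm wide; open, the fingers measure 114 mm over their backs; the gripper's body (76 mm by 85 mm) begins 54 mm behind the grasp point. The pads swing forward as they close: fully open they stand 13 mm farther back than shut.
Start: joints at [-1.513, 0.313, 1.498, -0, 1.331, -0.223], TCP at [145.477, -504.448, 248.294] pointing down, gripper open.
Joint ranges: [-2.94, 2.94], [-0.97, 2.17], [0.19, 2.56], [-1.23, 4.37], [0.02, 3.11], [-2.88, 2.88]. Speed limits (rad/s): [2.39, 2.39, 3.01, 3.14, 3.14, 3.14].

INTERFACE

Orientations are given as a unit quaternion [w, x, y, z].
In Python, from rig import sense, capture, finish_job, boxes_of, tips_ahead gives the robot as it stands.
- The arm moves only by the tool drive_tool, never from a script. Its argument "commands" is text: rows parted by semicolons, each of 7 numbers parted by spaces: the shift along the world's x, y, z in units of 0.1 m (1.0 is 0.1 m), then the turn, a rotation vector about the world's x, y, z in units of pi/4 rad (1.0 is pi/4 rad), then the opening in per cent of the stroke, from 0 (shut) to 100 (fully open). A call has 1 to 20 rows; each row shifts and turns the commanded pose from where the row before left it; what a row does not reach is not made up. A row lasts 1/12 s, in which the tool goes at most 41.7 mm and 7.16 degrees, less where a joint would pass 70% of its speed; a pose out of reach is approached as far as the arm can. A call with a number of a shift or a turn outside -1 to 1 is refused whole. A call with a gripper value outside its range is refused whole. The fingers move at their own pace and stop on an object; "force" is the grip in N (left out, the last holds). Time passes only in rows, so rows that do not move let the fingers close. It gives the time, the measured TCP pose, the force, the opening and the grip force at its end, in the units of the state.
- sense(): the state, without advancing time (a new reading comes with each control period).
- capture(name): name is "scene" or "top" or "wrist"; returns a dict with "pixels" (384x512x3 uint8, blue, green, red), "fov_y" (degrees; the focal length in pixels is half the picture's height over the tangent of half this angle, whatever the lens; pixels are square), "cx", "cy" (the principal point, pixels), "position" and "attitude" of the camera in the world; the wrist camera has in their place "tool_from_camera" (4x4, takes a point from camera to tool coordinates, whose origin is the TCP and whose axes are the flange's). Camera axes: x right, y down, z forward; pixel columns grow to the right and rows downward; lengths in mm; the calibration is good to about 2 mm. The wrist camera is an equidistant fisheye: a pixel r from the principal point sees the ray r / f radians off the axis. A picture is of the moment at which its call begins: read the wrist's pose just before it. There is no depth.
- finish_job(): hands the job in; it is judged then, once.
Trained networks look in a picture, given as the dict that the camera call returned (one of the last four; its "shot" number tells which), for a name from the list of things; names that differ only in an ending like _2 or _b are one class to them, and where a whole thing is asked for, a point or a joint stands for the part that bears it (a point fixed in the world has none). Each returns a list of dicts, best first, with "confidence" (0 to 1); they miss things now and then, are a little off and sometimes report something else, mostly with a low value. They report only what shows in the picture. A call takes as long as a camera call. They do not tell look-alikes from the thing itself.
- boxes_of(picture, name): "position" ([column, row] in pixels, amid what is visible of it).
The state is a dict: "time_s": time; "joints": joint angles; "dq": joint speeds; "tau": joint torques, N m; "eef_pos": TCP position; "ee_rot": TCP orientation; "force": force on the tool from outside, world axes, zero at the start; "wrist_torque": the same for the moment, N m; "grip_width": opening from 0.0 (shut) to 1.0 (fully open); "grip_force": force on a finger pad.
Only numpy, scipy, OpenCV 4.12 (cv2) and the standard library are available. Lean on these libraries where they do the work, as an engineer would, in place of code of your own. Each camera call takes 0.05 s, during which the arm holds its last target. There are 200 camera calls.

TASK

Lock up the aluminium die case: swing its brass hasp closed over the staple, then push the red-knobbed locking pin down through the staple's eye until its flange rests on the staple, and let go of it. Leave the black-knobbed punch standing in its block.

Things in the scene. Friction and masses are not known exactly. Their poses are not given: they have to be found in the camera images.
- hasp (a joint): Angle of the case's brass hasp: 0 = hanging down over the staple (closed, hard stop), 1.57 = level, sticking out; starts 0.5 to 1.1. Plate 64 wide, 81 long, 3 mm thick; window 44 wide, 36 to 70 mm from hinge. Stays put; 1 to 5 N moves it. Hinge level along the face, 29 mm behind (caseward) and 37 mm above staple_eye. Push its solid part (hinge to window) inward and down; pushed level it may jam.
- staple_eye (a point): Centre of the 24 mm upright through hole in the dark steel staple, at its top face, 63 mm above the table. The staple is a level tongue 38 wide, 6 thick, 54 mm out from the front of the fixed aluminium case (160 x 240 x 110 mm high). Case frame: x from the eye straight into the case (face at x = +35 mm, its top edge 47 mm above the eye), y along the face, z up.
- pin_knob (a point): Middle of the upright red knob (20 across, 42 mm tall) of the loose steel locking pin; z its axis. Flange 34 across, 4 mm thick, underside 25 mm below this point; then a 10 mm shank 38 mm long, tapered foot. 70 g. Stands in a fixed wooden block (60 x 60 x 50 mm), flange on top; lift straight up over 40 mm to clear it. Fully home, this point is 25 mm above staple_eye.
- punch_knob (a point): Middle of the black knob of the brass punch, a bystander of the same shape and size as the pin, standing in the other wooden block. Not to be moved.
There are look-alikes about, which are no part of the job. Of the things that look like the part that bears pin_knob, the middle-sized one is meant.

How it is judged:
By the outcome, as a careful person would: the job done as asked, in the order asked, and still so for the second after the job is handed in, with the robot touching nothing.
It also fails if it takes over 48 s, if anything falls off the work surface, if the arm or the gripper's body presses on something with over 40 N, if the wrist force passes 120 N, or if a joint passes its speed limit or range.

## Working session

There is one attempt and no reset: what is moved stays moved. The work goes in short steps, Python scripts to look and compute and a tool call to move; the robot and the scene stay as the last step left them, time stands still between calls to the robot, and variables do not carry over. Pictures are saved under pics/ and viewed, at most 10 in all, crops included, and the job is handed in when it is done.

Besides the shell and the picture viewer there is one more tool, called after "Emit:" by a JSON object that holds its "name" and its "arguments", one argument or row to a line. drive_tool: Moves the arm, as the interface text tells. Shifts and turns lie within -1 to 1; 1 stands for 0.1 m of shift or pi/4 rad of turn. Its arguments: {"type":"object","properties":{"commands":{"type":"string"},"force":{"type":"number"}},"required":["commands"]}

```bash
mkdir -p pics
cat > h.py <<'E'
import numpy as np, cv2
from rig import *
from scipy.spatial.transform import Rotation as R
def rot(a):
    a=np.array(a,float)
    return a if a.shape==(3,3) else R.from_quat(a,scalar_first=True).as_matrix()
def ray(p,uv,s=None):
    f=192/np.tan(np.radians(p["fov_y"])/2); d=np.array([uv[0]-p["cx"],uv[1]-p["cy"]])/f
    if "tool_from_camera" in p:
        r=np.hypot(*d)+1e-9; v=np.r_[d/r*np.sin(r),np.cos(r)]
        T=np.array(p["tool_from_camera"]); A=rot(s["ee_rot"])
        return A@T[:3,3]+np.array(s["eef_pos"]), A@T[:3,:3]@v
    v=np.r_[d,1]; v/=np.linalg.norm(v)
    return np.array(p["position"]),rot(p["attitude"])@v
def atz(p,uv,z,s=None):
    o,v=ray(p,uv,s); return o+v*(z-o[2])/v[2]
def project(p,X,s=None):
    f=192/np.tan(np.radians(p["fov_y"])/2)
    if "tool_from_camera" in p:
        T=np.array(p["tool_from_camera"]); A=rot(s["ee_rot"])
        c=T[:3,:3].T@(A.T@(np.array(X)-s["eef_pos"])-T[:3,3]); r=np.hypot(c[0],c[1]); th=np.arctan2(r,c[2])
        return c[:2]/r*th*f+[p["cx"],p["cy"]]
    c=rot(p["attitude"]).T@(np.array(X)-p["position"]); return c[:2]/c[2]*f+[p["cx"],p["cy"]]
E
cat > a.py <<'E'
from h import *
np.set_printoptions(precision=1,suppress=True)
for n in("scene","top"):
    p=capture(n); cv2.imwrite(f"pics/{n}0.png",p["pixels"])
    print(n,p["position"],p["fov_y"])
    for k,z in(("pin_knob",75),("punch_knob",75),("hasp",80),("staple_eye",63)):
        for b in boxes_of(p,k)[:5]: print(k,b["position"],round(b["confidence"],2),atz(p,b["position"],z))
print(sense())
E
python3 a.py
```

```text
scene [ 812.9 -338.7  633.5] 57.49011584060066
pin_knob [225.8, 287.0] 0.87 [ 618.3 -210.    75. ]
pin_knob [215.5, 345.1] 0.87 [ 672.  -285.1   75. ]
pin_knob [283.9, 276.7] 0.6 [ 678.5 -131.1   75. ]
punch_knob [175.3, 240.0] 0.78 [ 486.1 -208.8   75. ]
staple_eye [322.8, 138.7] 0.79 [526.7 193.7  63. ]
top [453.1 -53.9 719.2] 57.347155615212586
pin_knob [362.5, 129.6] 0.95 [ 666.3 -278.8   75. ]
pin_knob [323.9, 163.2] 0.85 [ 597.6 -204.1   75. ]
pin_knob [270.2, 133.7] 0.46 [ 650.9 -101.2   75. ]
punch_knob [321.9, 227.3] 0.73 [ 477.  -200.6   75. ]
punch_knob [99.1, 191.0] 0.38 [530.6 208.3  75. ]
hasp [153.9, 177.8] 0.68 [557.6 110.1  80. ]
hasp [321.5, 228.6] 0.52 [ 474.5 -198.7   80. ]
staple_eye [99.3, 194.0] 0.74 [526.5 212.3  63. ]
staple_eye [326.2, 162.8] 0.74 [ 601.2 -211.3   63. ]
{'time_s': 0.5, 'joints': array([-1.5,  0.3,  1.5, -0. ,  1.3, -0.2]), 'dq': array([-0.,  0., -0.,  0., -0., -0.]), 'tau': array([ -0. , -41.2, -26. ,  -0. ,   0. ,   0. ]), 'eef_pos': array([ 145.5, -504.4,  248.3]), 'ee_rot': array([-0. ,  1. ,  0.1, -0. ]), 'force': array([ 0.4,  0.2, -0.1]), 'wrist_torque': array([ 0., -0.,  0.]), 'grip_force': 0.0, 'grip_width': 0.9969543419043314}
```

```bash
cd pics; python3 -c "
import cv2
a=cv2.imread('scene0.png');cv2.imwrite('s1.png',cv2.resize(a,(800,600),interpolation=2))
a=cv2.imread('top0.png');cv2.imwrite('t1.png',cv2.resize(a,(800,600),interpolation=2))"
```

```text
(no output)
```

View pics/s1.png

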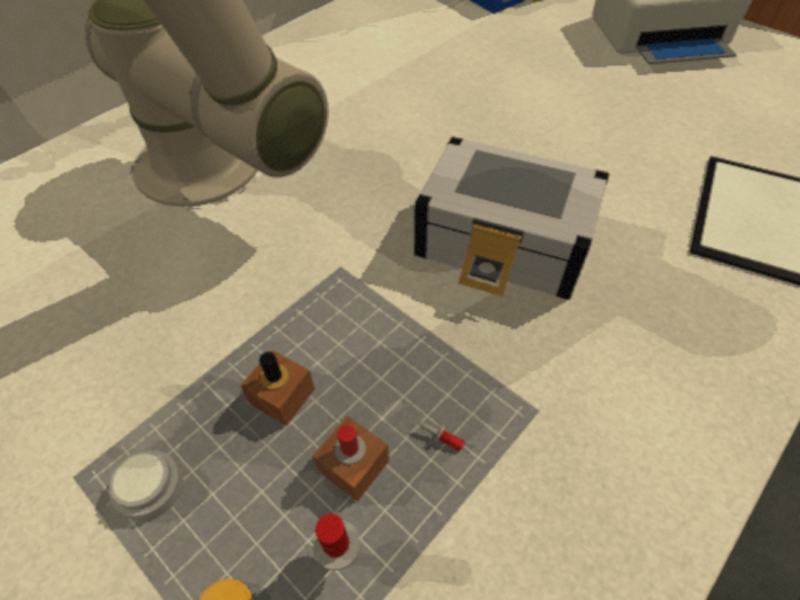

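View pics/t1.png

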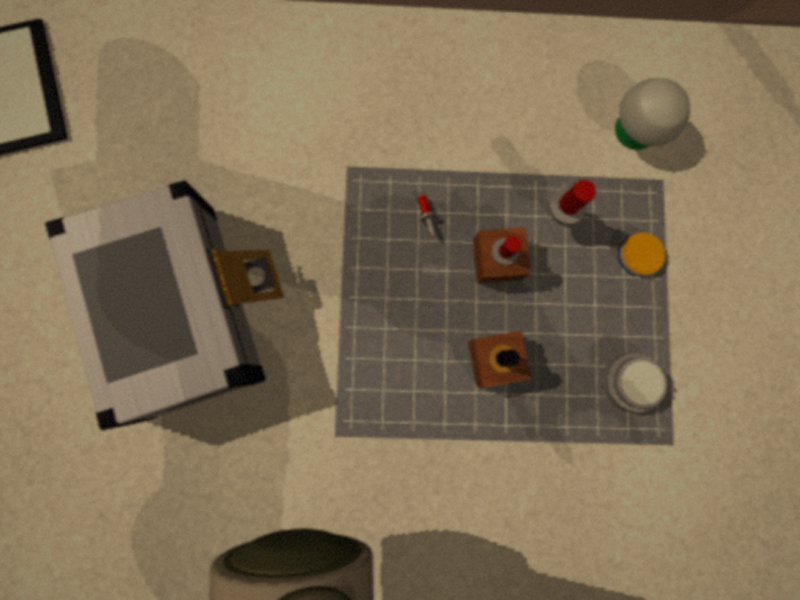

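The scene view shows the hasp and staple at about (487,268), the pin in its block at (347,440), the punch at (270,367), a larger red look-alike at (333,535) and a tiny one at (450,440). The top view puts the eye at about (258,275), the pin at (512,246) and the case front top edge from (180,188) to (250,375).

```bash
cat > b.py <<'E'
from h import *
np.set_printoptions(precision=1,suppress=True)
S=capture("scene");T=capture("top")
k=1/1.5625
def tri(a,b):
    o1,v1=ray(S,np.array(a)*k);o2,v2=ray(T,np.array(b)*k)
    t=np.linalg.lstsq(np.c_[v1,-v2],o2-o1,rcond=None)[0]
    x,y=o1+v1*t[0],o2+v2*t[1]; return (x+y)/2,np.linalg.norm(x-y)
print("eye",tri((487,268),(258,275)),atz(S,np.array((487,268))*k,63),atz(T,np.array((258,275))*k,63))
print("pin",tri((347,440),(512,246)))
print("pintop",tri((345,430),(517,242)))
print("punch",tri((270,367),(508,358)))
print("corners110",[atz(T,np.array(q)*k,110) for q in((180,185),(250,375),(108,420),(55,225))])
print("hasp tip L,R", tri((461,287),(235,304)),tri((503,293),(282,297)),tri((520,238),(271,251)))
E
python3 b.py
```

```text
eye (array([566.1,  95.6,  62.5]), np.float64(4.2465194788701695)) [567.4  97.2  63. ] [564.5  93.8  63. ]
pin (array([ 608.3, -209.4,   80.1]), np.float64(1.6854556385813073))
pintop (array([ 607.6, -209. ,  104.2]), np.float64(2.366114902245703))
punch (array([ 474.3, -205.7,   75.8]), np.float64(1.5889205593917313))
corners110 [array([657. , 177.5, 110. ]), array([446. ,  84.8, 110. ]), array([394.3, 231.5, 110. ]), array([605. , 310.7, 110. ])]
hasp tip L,R (array([528.5, 128.3, -31. ]), np.float64(35.862197612075654)) (array([569. ,  94.5,   5.2]), np.float64(59.64608482887038)) (array([592.5,  77.9, 147.8]), np.float64(42.603184526050406))
```

Run:
```python
from h import *
s=sense();A=rot(s["ee_rot"]);print(A.round(3),tips_ahead, s["joints"],s["eef_pos"])
y=A[:,1];print(np.degrees(np.arctan2(y[1],y[0])),np.degrees(np.arctan2(.402,.916)))
print(np.array(capture("wrist")["tool_from_camera"]).round(2))
```

```text
[[ 0.961  0.277  0.   ]
 [ 0.277 -0.961 -0.   ]
 [ 0.     0.    -1.   ]] 17.0 [-1.51342780e+00  3.12868488e-01  1.49766760e+00  6.79592255e-06
  1.33102987e+00 -2.23389407e-01] [ 145.46486433 -504.45525212  248.32251885]
-73.91384770224526 23.694971038593
[[   0.     -0.96   -0.27   66.99]
 [   1.      0.     -0.      0.49]
 [   0.     -0.27    0.96 -125.33]
 [   0.      0.      0.      1.  ]]
```

Emit:
{"name": "drive_tool", "arguments": {
  "commands": ".213 .287 0 0 0 .109 0;.213 .287 0 0 0 .109 0;.213 .287 0 0 0 .109 0;.213 .287 0 0 0 .109 0;.213 .287 0 0 0 .109 0;.213 .287 0 0 0 .109 0;.213 .287 0 0 0 .109 0;.213 .287 0 0 0 .109 0;.213 .287 0 0 0 .109 0;.213 .287 0 0 0 .109 0;.213 .287 0 0 0 .109 0;.213 .287 0 0 0 .109 0;.213 .287 0 0 0 .109 0;.213 .287 0 0 0 .109 0;.213 .287 0 0 0 .109 0;.213 .287 0 0 0 .109 0;.213 .287 0 0 0 .109 0;.213 .287 0 0 0 .109 0;.213 .287 0 0 0 .109 0;.213 .287 0 0 0 .109 0"
}}

```text
time_s: 2.32
eef_pos: [572.2, 71.3, 248.3]
ee_rot: [0.0, 0.541, 0.841, -0.0]
force: [-0.5, -1.5, 0.2]
grip_width: -0.002
grip_force: 0.0
```

```bash
cat > w.py <<'E'
from h import *
import sys
np.set_printoptions(precision=1,suppress=True)
s=sense();p=capture("wrist");cv2.imwrite(f"pics/{sys.argv[1]}.png",cv2.resize(p["pixels"],(800,600),interpolation=2))
print(s["time_s"],s["eef_pos"],s["joints"],s["force"],rot(s["ee_rot"])[:,1])
import pickle;pickle.dump((p,s),open("w.pkl","wb"))
for k,z in(("pin_knob",75),("staple_eye",63),("hasp",80)):
    for b in boxes_of(p,k)[:4]: print(k,b["position"],round(b["confidence"],2),atz(p,b["position"],z,s))
E
python3 w.py w1
```

```text
2.3167 [572.2  71.3 248.3] [-0.1  0.4  1.3 -0.   1.4 -0.5] [-0.5 -1.5  0.2] [0.9 0.4 0. ]
pin_knob [254.4, 305.9] 0.58 [639.1 -73.5  75. ]
staple_eye [263.5, 65.7] 0.82 [532.9 181.7  63. ]
hasp [256.5, 132.8] 0.77 [555.  115.4  80. ]
```

View pics/w1.png

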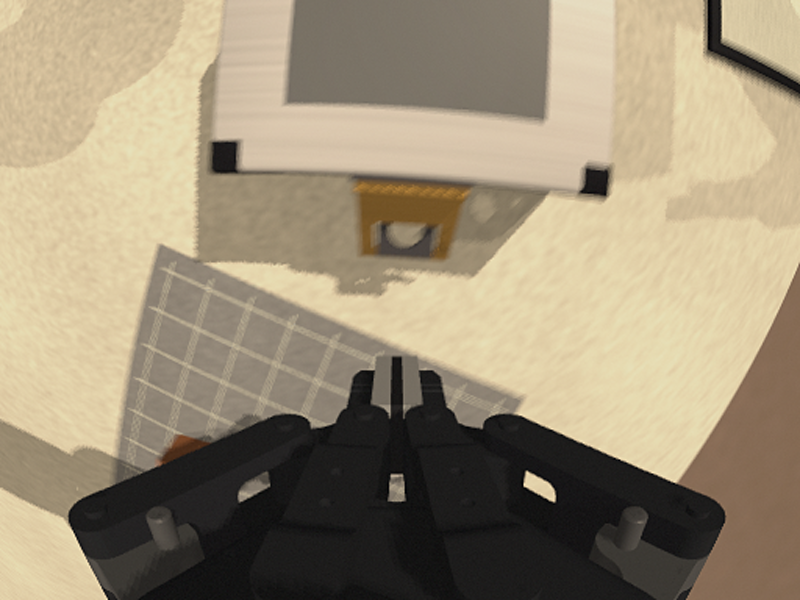

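The wrist view shows the hasp hinge at about (412,188), the plate's lower edge from (362,255) to (448,259), and the eye at about (406,233). The case front top edge runs from (238,172) to (583,192).

Run:
```python
from h import *
import pickle
np.set_printoptions(precision=1,suppress=True)
p,s=pickle.load(open("w.pkl","rb"));k=.64
q=lambda u,z:atz(p,np.array(u)*k,z,s)
eye=q((406,233),63);print("eye",eye)
a,b=q((238,172),110),q((583,192),110);d=(b-a);yaw=np.degrees(np.arctan2(d[1],d[0]));print(a,b,yaw)
a1,b1=q((356,191),100),q((468,195),100);print("hinge",a1,b1,np.linalg.norm(b1-a1),np.degrees(np.arctan2(*(b1-a1)[1::-1])))
E0=np.array([565.5,95,63.])
u=(b-a)/np.linalg.norm(b-a);n=np.array([-u[1],u[0],0])
if n[1]<0:n=-n
print("n",n, "face dist",(a-E0)@n,(b-E0)@n)
print("eye proj",project(p,E0,s)/k,"hinge proj",project(p,E0+29*n+[0,0,37],s)/k)
H=E0+29*n+[0,0,37]
for an in(.5,.6,.7,.8,.9,1,1.1):
    t=H+81*(-n*np.sin(an)-np.array([0,0,np.cos(an)]));w=H+36*(-n*np.sin(an)-np.array([0,0,np.cos(an)]))
    print(an,[project(p,t+x*u,s)/k for x in(-32,32)],project(p,w,s)/k)
```

```text
eye [566.  100.3  63. ]
[458.2  98.9 110. ] [647.4 173.2 110. ] 21.46372662830487
hinge [526.4 114.7 100. ] [587.1 140.1 100. ] 65.82790227828089 22.735936456118374
n [-0.4  0.9  0. ] face dist 42.8444741172588 42.8444741172588
eye proj [402.1 239.7] hinge proj [405.5 199.5]
0.5 [array([358.2, 244.5]), array([443.3, 249. ])] [403.1 223.3]
0.6 [array([357.4, 254.5]), array([443.2, 259. ])] [402.9 228.2]
0.7 [array([356.5, 264.2]), array([443.2, 268.7])] [402.7 232.9]
0.8 [array([355.6, 273.6]), array([443.3, 278.1])] [402.5 237.4]
0.9 [array([354.6, 282.6]), array([443.5, 287.2])] [402.4 241.6]
1 [array([353.6, 291.2]), array([443.9, 295.8])] [402.3 245.5]
1.1 [array([352.5, 299.3]), array([444.5, 304. ])] [402.2 249. ]
```

Emit:
{"name": "drive_tool", "arguments": {
  "commands": "0 .036 -.27 0 0 0 0;0 .036 -.27 0 0 0 0;0 .036 -.27 0 0 0 0;0 .036 -.27 0 0 0 0;0 .036 -.27 0 0 0 0;-.013 .032 -.04 0 0 0 0;-.013 .032 -.04 0 0 0 0;0 0 0 0 0 0 0"
}}

```text
time_s: 3.18
eef_pos: [568.8, 93.8, 106.2]
ee_rot: [0.0, 0.544, 0.839, 0.0]
force: [-0.4, -0.1, 0.1]
grip_width: 0.002
grip_force: 0.0
```

Emit:
{"name": "drive_tool", "arguments": {
  "commands": "-.01 .025 -.035 0 0 0 0;-.01 .025 -.035 0 0 0 0;-.011 .026 -.02 0 0 0 0;-.011 .026 -.02 0 0 0 0;-.009 .021 -.01 0 0 0 0;-.009 .021 -.01 0 0 0 0;0 0 0 0 0 0 0"
}}

```text
time_s: 3.77
eef_pos: [562.9, 108.6, 92.2]
ee_rot: [0.0, 0.543, 0.84, 0.0]
force: [0.7, -0.9, 0.1]
grip_width: 0.002
grip_force: 0.5
```

Emit:
{"name": "drive_tool", "arguments": {
  "commands": "-.01 .024 -.005 0 0 0 0;-.01 .024 -.003 0 0 0 0;0 0 0 0 0 0 0"
}}

```text
time_s: 4.02
eef_pos: [560.7, 113.5, 91.4]
ee_rot: [-0.0, 0.543, 0.84, -0.0]
force: [1.0, -1.9, -0.7]
grip_width: 0.0
grip_force: 0.8
```

Contact around 2 N; push on until the stop.

Emit:
{"name": "drive_tool", "arguments": {
  "commands": "-.008 .018 -.002 0 0 0 0;-.008 .018 0 0 0 0 0;0 0 0 0 0 0 0"
}}

```text
time_s: 4.27
eef_pos: [560.5, 114.2, 91.4]
ee_rot: [0.002, 0.543, 0.84, -0.001]
force: [7.0, -17.6, -3.4]
grip_width: 0.003
grip_force: 9.4
```

Emit:
{"name": "drive_tool", "arguments": {
  "commands": ".05 -.12 0 0 0 0 0;.07 -.15 .1 0 0 0 0;0 0 .3 0 0 0 0;0 0 .3 0 0 0 0;0 0 .3 0 0 0 0;0 0 0 0 0 0 0"
}}

```text
time_s: 4.77
eef_pos: [573.2, 89.9, 197.3]
ee_rot: [0.004, 0.543, 0.84, 0.003]
force: [-0.1, 1.1, 1.0]
grip_width: 0.004
grip_force: 0.0
```

```bash
python3 w.py w2
```

```text
4.7667 [573.2  89.9 197.3] [-0.   0.5  1.4  0.   1.3 -0.5] [-0.1  1.1  1. ] [0.9 0.4 0. ]
staple_eye [255.3, 74.4] 0.6 [534.2 182.3  63. ]
hasp [243.4, 144.4] 0.92 [549.6 123.9  80. ]
```

View pics/w2.png

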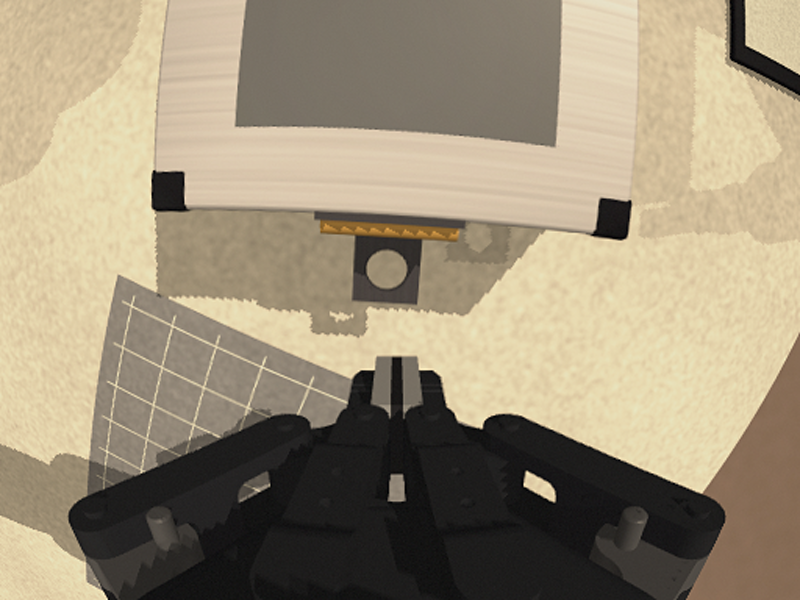

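The hasp is now closed and flat on the face, with the full staple eye visible at (387,269).

Emit:
{"name": "drive_tool", "arguments": {
  "commands": ".056 -.402 .02 0 0 0 60;.056 -.402 .02 0 0 0 60;.056 -.402 .02 0 0 0 60;.056 -.402 0 0 0 0 60;.056 -.402 0 0 0 0 60;.056 -.402 0 0 0 0 60;.056 -.402 0 0 0 0 60;.056 -.402 0 0 0 0 60;0 0 0 0 0 0 60;0 0 0 0 0 0 60"
}}

```text
time_s: 5.8
eef_pos: [615.4, -233.5, 195.0]
ee_rot: [-0.002, 0.544, 0.839, 0.0]
force: [-0.3, 1.4, -0.1]
grip_width: 0.6
grip_force: 0.0
```

```bash
python3 - <<'E'
from h import *
import pickle
p,s=pickle.load(open("w.pkl","rb"));print("eye",atz(p,np.array((387,269))*.64,63,s), "hasp ends",atz(p,np.array((320,230))*.64,100,s),atz(p,np.array((460,236))*.64,100,s))
E
python3 w.py w3
```

```text
eye [563.49876211 100.90941027  63.        ] hasp ends [523.2709107  112.48251301 100.        ] [586.36250499 137.49761568 100.        ]
5.8 [ 615.4 -233.5  195. ] [-0.5  0.7  1.1  0.   1.4 -1. ] [-0.3  1.4 -0.1] [ 0.9  0.4 -0. ]
pin_knob [256.7, 158.1] 0.9 [ 605.2 -205.5   75. ]
pin_knob [342.3, 93.6] 0.75 [ 647.7 -125.2   75. ]
```

View pics/w3.png

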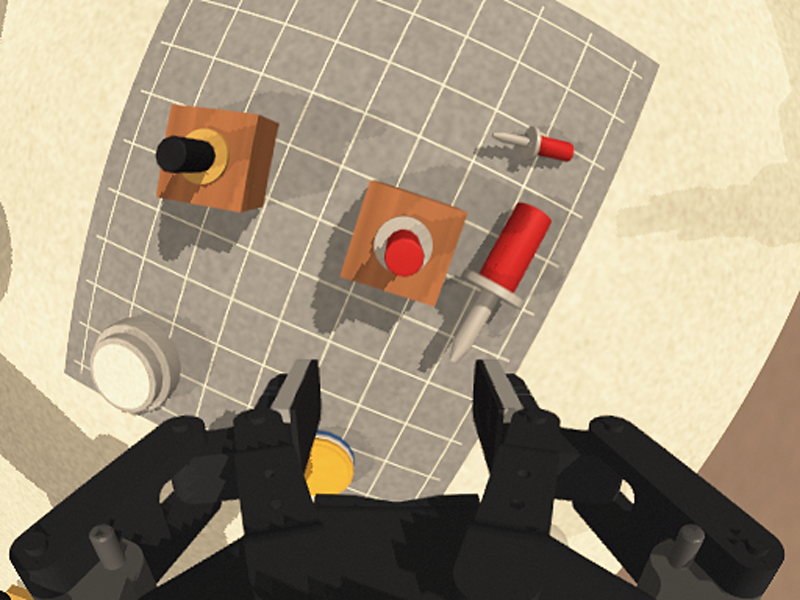

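The wrist view shows the pin upright in its block with the knob top at about (404,252) and the punch at (190,155). The large look-alike appears to lie at (500,280), though it looked upright before, so I'm checking that.

Run:
```python
from h import *
t=capture("top")["pixels"][90:250,200:470]; t0=cv2.imread("pics/top0.png")[90:250,200:470]
s=capture("scene")["pixels"][200:384,60:330]; s0=cv2.imread("pics/scene0.png")[200:384,60:330]
a=np.vstack([np.hstack([t0,t]),np.hstack([s0,s])]);print(a.shape)
cv2.imwrite("pics/cmp.png",cv2.resize(a,(800,int(800*a.shape[0]/a.shape[1]))))
```

```text
(344, 540, 3)
```

View pics/cmp.png

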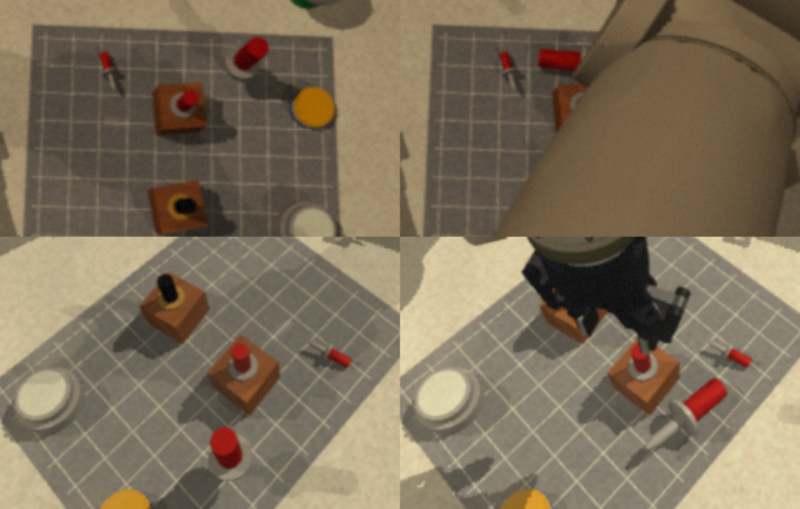

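The comparison shows the large look-alike was upright and has toppled, now lying beside the block at table level. The pin and punch are untouched, and it is clear of the grasp.

Run:
```python
from h import *
import pickle
p,s=pickle.load(open("w.pkl","rb"))
im=p["pixels"].astype(int);m=((im[...,2]>150)&(im[...,1]<70)&(im[...,0]<70)).astype(np.uint8)
n,l,st,c=cv2.connectedComponentsWithStats(m)
for i in range(1,n):
    if st[i,4]>60: print(c[i]/.64,st[i],atz(p,c[i],96,s),atz(p,c[i],88,s))
print("flange",atz(p,np.array((403,243))*.64,54,s))
for X in((605.2,-206,75),(608,-209,75)): print(project(p,np.array(X)+[0,0,21],s)/.64,project(p,np.array(X)-[0,0,21],s)/.64)
```

```text
[556.74935567 146.85889175] [346  87  21  15 194] [ 652.97954592 -124.1377287    96.        ] [ 655.27886751 -122.39733547   88.        ]
[517.77908633 247.67336766] [ 311  130   42   57 1141] [ 656.83291272 -178.71791937   96.        ] [ 659.2695372  -178.92232357   88.        ]
[404.16969477 254.64813469] [246 147  25  30 516] [ 606.72696218 -205.58812327   96.        ] [ 607.37821503 -206.74996464   88.        ]
flange [ 606.71919437 -205.72882984   54.        ]
[400.97694535 254.14686175] [400.40917363 242.36034619]
[403.67650865 261.94626551] [402.6988959 248.9869748]
```

Emit:
{"name": "drive_tool", "arguments": {
  "commands": "-.042 .138 -.05 0 0 0 60;-.042 .138 -.05 0 0 0 60;0 0 -.2 0 0 0 60;0 0 -.2 0 0 0 60;0 0 -.2 0 0 0 60;0 0 -.2 0 0 0 60;0 0 -.12 0 0 0 60;0 0 -.1 0 0 0 60;0 0 0 0 0 0 60;0 0 0 0 0 0 60"
}}

```text
time_s: 6.93
eef_pos: [607.9, -204.2, 85.8]
ee_rot: [0.0, 0.543, 0.84, 0.0]
force: [-0.6, -1.3, 0.2]
grip_width: 0.602
grip_force: 0.0
```

Emit:
{"name": "drive_tool", "arguments": {
  "commands": "0 0 0 0 0 0 0;0 0 0 0 0 0 0;0 0 0 0 0 0 0;0 0 0 0 0 0 0;0 0 0 0 0 0 0;0 0 0 0 0 0 0;0 0 0 0 0 0 0;0 0 0 0 0 0 0",
  "force": 40
}}

```text
time_s: 7.6
eef_pos: [608.1, -204.4, 86.4]
ee_rot: [0.001, 0.543, 0.84, 0.0]
force: [-0.7, 1.1, 6.1]
grip_width: 0.215
grip_force: 39.2
```

Emit:
{"name": "drive_tool", "arguments": {
  "commands": "0 0 .1 0 0 0 0;0 0 .2 0 0 0 0;0 0 .2 0 0 0 0;0 0 .2 0 0 0 0;0 0 .2 0 0 0 0;0 0 .1 0 0 0 0;0 0 0 0 0 0 0"
}}

```text
time_s: 8.18
eef_pos: [608.4, -204.6, 187.9]
ee_rot: [0.002, 0.543, 0.84, 0.0]
force: [0.2, 0.1, -0.3]
grip_width: 0.218
grip_force: 39.2
```

```bash
python3 w.py w4
```

```text
8.1833 [ 608.4 -204.6  187.9] [-0.5  0.6  1.2 -0.   1.3 -0.9] [ 0.2  0.1 -0.3] [0.9 0.4 0. ]
pin_knob [321.7, 197.2] 0.96 [ 662.4 -183.6   75. ]
pin_knob [253.2, 246.4] 0.8 [ 628.  -248.8   75. ]
pin_knob [336.2, 120.9] 0.62 [ 644.4 -120.8   75. ]
```

View pics/w4.png

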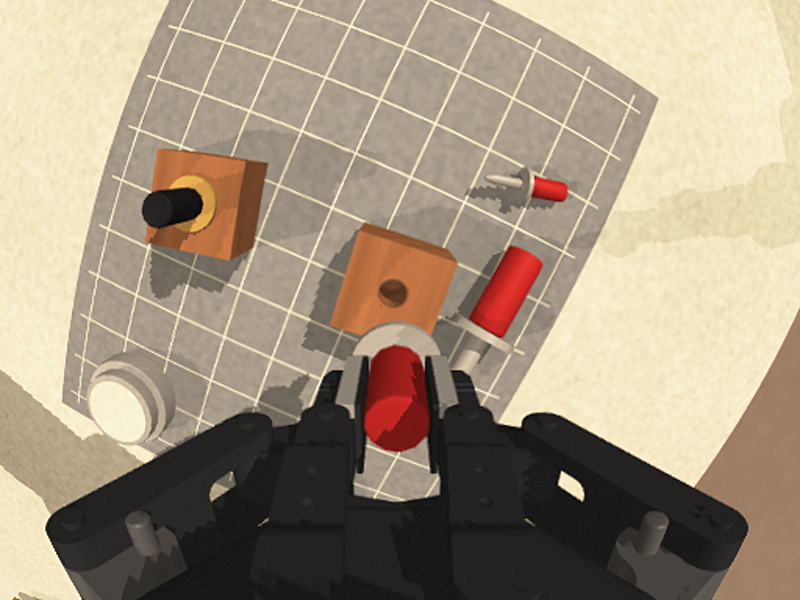

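The pin is held upright between the pads, its flange visible at (400,340). The block's hole is empty at (392,292) and the punch is undisturbed.

Emit:
{"name": "drive_tool", "arguments": {
  "commands": "-.043 .304 0 0 0 0 0;-.043 .304 0 0 0 0 0;-.043 .304 0 0 0 0 0;-.043 .304 0 0 0 0 0;-.043 .304 0 0 0 0 0;-.043 .304 0 0 0 0 0;-.043 .304 0 0 0 0 0;-.043 .304 0 0 0 0 0;-.043 .304 0 0 0 0 0;-.043 .304 0 0 0 0 0;0 0 -.1 0 0 0 0;0 0 -.1 0 0 0 0;0 0 0 0 0 0 0;0 0 0 0 0 0 0"
}}

```text
time_s: 9.55
eef_pos: [564.4, 98.7, 164.1]
ee_rot: [-0.001, 0.544, 0.839, -0.001]
force: [0.6, -0.5, -0.4]
grip_width: 0.219
grip_force: 39.2
```

```bash
python3 - <<'E'
from h import *
import pickle
p,s=pickle.load(open("w.pkl","rb"));print("hole",atz(p,np.array((392,292))*.64,50,s))
E
python3 w.py w5
python3 - <<'E'
from h import *
p=capture("scene");cv2.imwrite("pics/sc2.png",cv2.resize(p["pixels"][100:230,240:410],(800,612))[:600])
E
```

```text
hole [ 606.3959359  -205.96612242   50.        ]
9.55 [564.4  98.7 164.1] [-0.   0.5  1.5 -0.   1.2 -0.5] [ 0.6 -0.5 -0.4] [ 0.9  0.4 -0. ]
pin_knob [256.3, 243.6] 0.77 [579.8  68.5  75. ]
staple_eye [262.7, 85.7] 0.88 [534.3 181.3  63. ]
hasp [253.5, 170.4] 0.66 [553.4 122.1  80. ]
```

View pics/sc2.png

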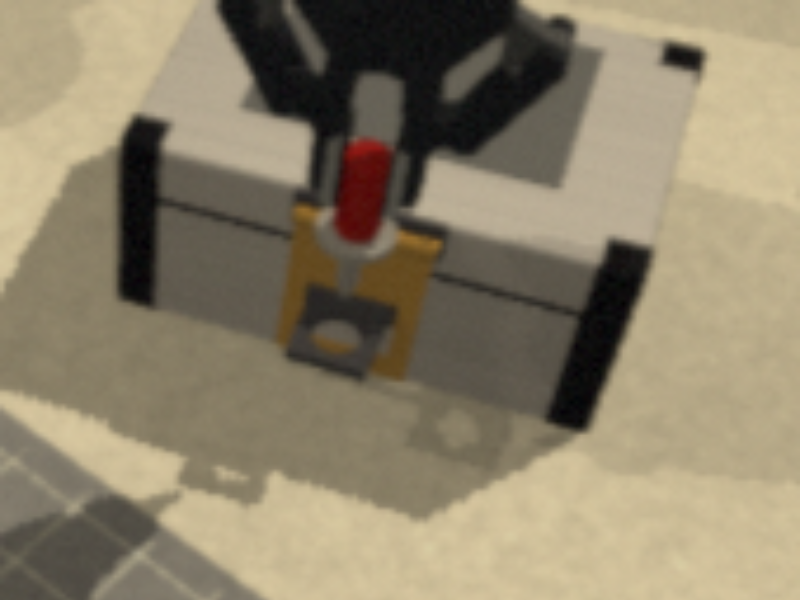

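View pics/w5.png

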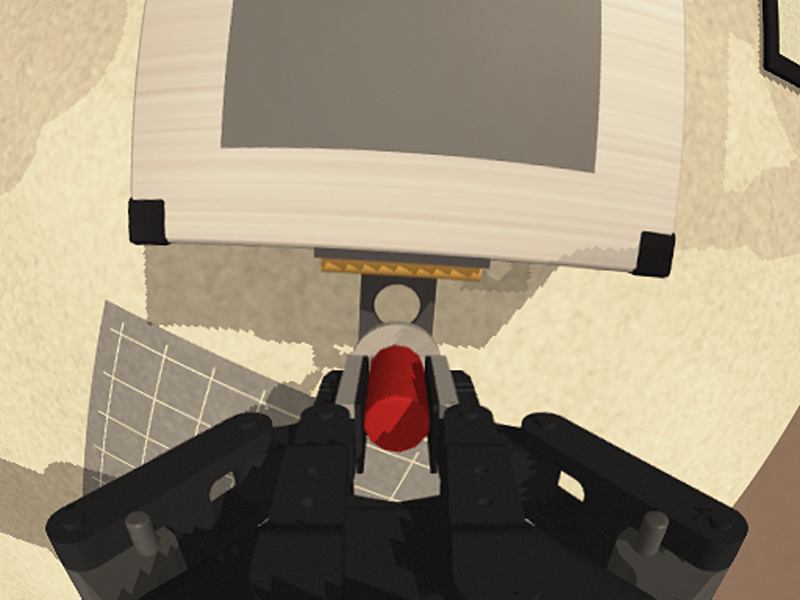

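The pin hangs upright just in front of the staple's eye in both views, with the eye at about (398,303) in the wrist view. I'll compute the remaining offset.

Run:
```python
from h import *
import pickle
p,s=pickle.load(open("w.pkl","rb"));e=atz(p,np.array((398,303))*.64,63,s);print("eye",e,"shift",e[:2]+[2,1.4]-s["eef_pos"][:2])
S=capture("scene");a=atz(S,(240+335*170/800,100+335*130/612),63);print("scene eye",a)
```

```text
eye [563.27944787 102.23968191  63.        ] shift [0.880264   4.97032106]
scene eye [566.03090421  97.27369694  63.        ]
```

Emit:
{"name": "drive_tool", "arguments": {
  "commands": ".014 .031 0 0 0 0 0;0 0 -.08 0 0 0 0;0 0 -.08 0 0 0 0;0 0 -.08 0 0 0 0;0 0 -.08 0 0 0 0;0 0 -.08 0 0 0 0;0 0 0 0 0 0 0"
}}

```text
time_s: 10.43
eef_pos: [565.2, 102.8, 123.1]
ee_rot: [-0.001, 0.543, 0.84, -0.001]
force: [-0.5, 0.1, -1.2]
grip_width: 0.222
grip_force: 39.2
```

Foot is at about 49 mm with no contact, so it is inside the eye. Continuing down.

Emit:
{"name": "drive_tool", "arguments": {
  "commands": "0 0 -.06 0 0 0 0;0 0 -.06 0 0 0 0;0 0 -.05 0 0 0 0;0 0 -.03 0 0 0 0;0 0 -.02 0 0 0 0;0 0 0 0 0 0 0"
}}

```text
time_s: 10.93
eef_pos: [565.9, 102.8, 102.9]
ee_rot: [-0.0, 0.543, 0.84, -0.0]
force: [-0.9, 0.9, 0.5]
grip_width: 0.218
grip_force: 39.2
```

Emit:
{"name": "drive_tool", "arguments": {
  "commands": "0 0 -.02 0 0 0 0;0 0 -.02 0 0 0 0;0 0 0 0 0 0 0"
}}

```text
time_s: 11.18
eef_pos: [566.2, 102.8, 99.5]
ee_rot: [0.0, 0.543, 0.84, 0.0]
force: [0.0, 0.2, -1.3]
grip_width: 0.216
grip_force: 39.2
```

Emit:
{"name": "drive_tool", "arguments": {
  "commands": "0 0 -.02 0 0 0 0;0 0 0 0 0 0 0"
}}

```text
time_s: 11.35
eef_pos: [566.3, 102.9, 99.3]
ee_rot: [0.001, 0.543, 0.84, 0.0]
force: [-6.4, 0.6, 16.2]
grip_width: 0.218
grip_force: 40.9
```

Seated: 16 N at TCP z = 99.3, as predicted. Release to 55 % and retreat up.

Emit:
{"name": "drive_tool", "arguments": {
  "commands": "0 0 .01 0 0 0 55;0 0 0 0 0 0 55;0 0 0 0 0 0 55;0 0 0 0 0 0 55;0 0 0 0 0 0 55;0 0 .1 0 0 0 55;0 0 .2 0 0 0 55;0 0 .3 0 0 0 55;.15 -.37 .15 0 0 0 55;.15 -.37 0 0 0 0 55;.15 -.37 0 0 0 0 55;0 0 0 0 0 0 55;0 0 0 0 0 0 55"
}}

```text
time_s: 12.43
eef_pos: [611.1, -9.1, 173.3]
ee_rot: [0.0, 0.544, 0.839, 0.0]
force: [-0.4, 0.8, -0.1]
grip_width: 0.549
grip_force: 0.0
```

Run:
```python
from h import *
s=sense();w=capture("wrist")["pixels"][80:330,60:460]
p=capture("scene")["pixels"][90:384,60:410]
a=np.hstack([cv2.resize(w,(400,300)),cv2.resize(p,(400,300))]);cv2.imwrite("pics/fin.png",a)
```

```text
(no output)
```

View pics/fin.png

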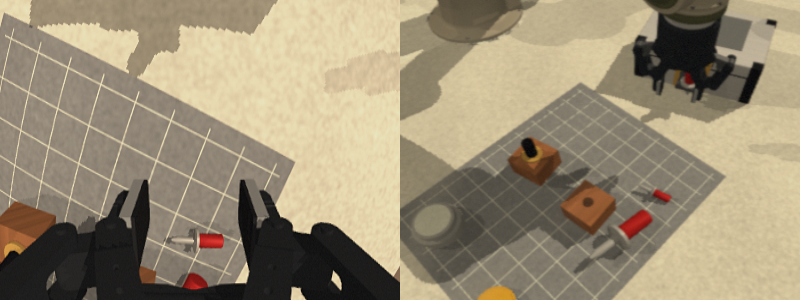

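The gripper hides the pin in this view (the punch still stands in its block). I'll back off and check the pin numerically.

Emit:
{"name": "drive_tool", "arguments": {
  "commands": "-.2 -.35 0 0 0 0 55;-.2 -.35 0 0 0 0 55;-.2 -.35 0 0 0 0 55;-.2 -.35 0 0 0 0 55;-.2 -.35 0 0 0 0 55;-.2 -.35 0 0 0 0 55;-.2 -.35 0 0 0 0 55;0 0 0 0 0 0 55;0 0 0 0 0 0 55"
}}

```text
time_s: 13.28
eef_pos: [470.2, -252.6, 173.3]
ee_rot: [0.0, 0.544, 0.839, 0.0]
force: [0.6, 0.3, 0.1]
grip_width: 0.549
grip_force: 0.0
```

Run:
```python
from h import *
np.set_printoptions(precision=1,suppress=True)
r={}
for n in("scene","top"):
    p=capture(n);im=p["pixels"].astype(int);m=((im[...,2]>110)&(im[...,1]<60)&(im[...,0]<60)).astype(np.uint8)
    N,l,st,c=cv2.connectedComponentsWithStats(m)
    for i in range(1,N):
        if st[i,4]>25: print(n,c[i],st[i],atz(p,c[i],88,None))
    print("expected",[project(p,np.array([565.8,99,88+d])) for d in(-21,0,21)])
    for k in("hasp","punch_knob"):print(k,[(b["position"],round(b["confidence"],2)) for b in boxes_of(p,k)[:2]])
```

```text
scene [315.4 156.1] [311 153  10   7  57] [558.3 117.7  88. ]
scene [289.3 280.9] [282 276  15  11  71] [ 692.9 -135.6   88. ]
scene [266.4 308.4] [252 296  29  27 399] [ 694.9 -195.    88. ]
expected [array([311.8, 169.4]), array([313. , 162.8]), array([314.2, 155.8])]
hasp [([321.5, 156.0], 0.71)]
punch_knob [([172.4, 236.7], 0.78)]
top [270.3 130.6] [268 125   6  12  42] [ 652.8 -100.3   88. ]
top [306.7 128.7] [294 124  27  10 207] [ 659.5 -168.4   88. ]
top [322.2 158.2] [308 148  30  22 251] [ 604.1 -197.8   88. ]
top [155.7 169.5] [151 165  10  10  80] [571.7 105.8  88. ]
top [314.7 168.1] [310 166  10   5  29] [ 584.7 -183.9   88. ]
top [308.  225.9] [305 218   6  16  48] [ 478.3 -172.3   88. ]
top [311.9 238.6] [309 237   8   5  27] [ 455.9 -179.6   88. ]
expected [array([161.9, 174.9]), array([159.3, 172.8]), array([156.5, 170.6])]
hasp [([147.4, 180.5], 0.96), ([323.4, 227.0], 0.33)]
punch_knob [([321.0, 229.2], 0.66)]
```

```bash
python3 -c "
from rig import finish_job
print(finish_job())"
```

```text
the job is handed in; nothing more can be done
None
```

The hasp is closed over the staple, the red-knobbed pin is seated through the eye and released, and the punch is still in its block; I handed the job in at about 13.4 s, but the large red look-alike toppled onto the mat along the way, cause not established.

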